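# Make up the kit tray for the next frame

## Robot

A 6-joint arm with a two-finger parallel gripper is mounted at the origin on the work surface. World frame = base frame: x ahead of the robot, y to its left, z up, the work surface at z = 0. Lengths are in mm, angles in rad, forces in N, time in s.
With the tool pointing down it reaches from about 275 to 750 mm from the base axis. Payload 10.2 kg.
Tool frame: the origin (TCP) lies where the fingers leave the gripper's body, on its centre line; the fingertips stand 73 mm ahead of it and the grasp point (between the pads) lies 54 mm ahead of it; z points along the fingers, y is the line along which they close (so a half turn about z gives the same grasp; the last joint's range is limited). The gripper opens to 85 mm and grips with 20 to 120 N. Pads are 22 mm wide; open, the fingers measure 114 mm over their backs; the gripper's body (76 mm by 85 mm) begins 54 mm behind the grasp point. The pads swing forward as they close: fully open they stand 13 mm farther back than shut.
Start: joints at [0.965, 0.313, 1.498, -0, 1.331, -0.223], TCP at [196.111, 487.003, 303.894] pointing down, gripper open.
Joint ranges: [-2.94, 2.94], [-0.97, 2.17], [0.19, 2.56], [-1.23, 4.37], [0.02, 3.11], [-2.88, 2.88]. Speed limits (rad/s): [2.39, 2.39, 3.01, 3.14, 3.14, 3.14].

## Interface

Orientations are given as a unit quaternion [w, x, y, z].
In Python, from rig import ctrl gives the robot as it stands.
- The arm moves only by the shell command python3 -m creep 'ROWS' [OPENING] [FORCE]. ROWS is JSON, a list that holds one entry, the list of rows, each a list of 6 numbers: the shift along the world's x, y, z in units of 25 mm (1.0 is 25 mm), then the turn, a rotation vector about the world's x, y, z in units of 5 degrees (1.0 is 5 degrees). In form: [[[x, y, z, ax, ay, az], ...]]. A call has 1 to 20 rows; each row is the pose to reach, as a shift and turn from the pose commanded when the call began; what a row does not reach only later rows make up. A row lasts 1/12 s, in which the tool goes at most 41.7 mm and 7.16 degrees, less where a joint would pass 70% of its speed; a pose out of reach is approached as far as the arm can. A call with a gripper value outside its range is refused whole. OPENING is the finger opening in mm, from 0 to 85.4, set as the call begins (- or left out, the last holds). The fingers move at their own pace and stop on an object; FORCE is the grip in N (left out, the last holds). Time passes only in rows, so rows that repeat a pose let the fingers close. It gives the time, the measured TCP pose, the force, the opening and the grip force at its end, in the units of the state.
- ctrl.sense(): the state, without advancing time (a new reading comes with each control period).
- ctrl.capture(name): name is "scene" or "top" or "wrist"; returns a dict with "image" (400x640x3 uint8, red, green, blue), "fx", "fy", "cx", "cy" (pixels), "R" (3x3) and "t" (3): a world point X has camera coordinates R X + t. Camera axes: x right, y down, z forward; pixel columns grow to the right and rows downward; lengths in mm; the calibration is good to about 2 mm. A picture is of the moment at which its call begins. There is no depth.
- ctrl.finish_job(): hands the job in; it is judged then, once.
The state is a dict: "time_s": time; "joints": joint angles; "dq": joint speeds; "tau": joint torques, N m; "eef_pos": TCP position; "ee_rot": TCP orientation; "force": force on the tool from outside, world axes, zero at the start; "wrist_torque": the same for the moment, N m; "grip_width": opening from 0.0 (shut) to 1.0 (fully open); "grip_force": force on a finger pad.
Only numpy, scipy, OpenCV 4.12 (cv2) and the standard library are available. Lean on these libraries where they do the work, as an engineer would, in place of code of your own. Each camera call takes 0.05 s, during which the arm holds its last target. There are 200 camera calls.

## Task

Make up the kit tray for the next job: lift the hardwood scrap out of its bay and lay it flat on a free spot of the bench, clear of the tray, then pile all the plywood blanks on the bench flat and squarely on one another, edges flush, in that open bay, and set the steel block centrally on top to hold the pile. Lay the tools in their own lanes in order of use, counting from the bay: marking knife in the first lane, file in the second, glue brush in the third, scraper in the fourth, each flat along its lane with its handle to the robot's right; a missing tool's lane stays empty. Leave the other things on the bench alone.

Things in the scene. Friction and masses are not known exactly. Their poses are not given: they have to be found in the camera images.
- tray: shallow grey plastic kit tray, fixed to the bench, 286 x 160 mm, rim 11 mm high and 4 mm thick, floor 3 mm thick. Origin: centre of its underside on the bench. Its x axis runs along the tray, roughly away from the robot: first an open bay 98 mm long, then four lanes. Its y axis points to the robot's left; the lanes run along y
- bay (a point): centre of the floor of the open bay, the undivided end of the tray nearest the robot (inside 98 mm along the tray's x by 152 mm along y); axes as the tray's
- lane1 (a point): centre of the floor of lane 1, counted from the bay; each lane is 41 mm wide (along tray x) and 152 mm long (along tray y), parted from its neighbours by ridges 5 mm above the floor and 4 mm wide; axes as the tray's
- lane2 (a point): centre of the floor of lane 2, counted from the bay; each lane is 41 mm wide (along tray x) and 152 mm long (along tray y), parted from its neighbours by ridges 5 mm above the floor and 4 mm wide; axes as the tray's
- lane3 (a point): centre of the floor of lane 3, counted from the bay; each lane is 41 mm wide (along tray x) and 152 mm long (along tray y), parted from its neighbours by ridges 5 mm above the floor and 4 mm wide; axes as the tray's
- lane4 (a point): centre of the floor of lane 4, counted from the bay; each lane is 41 mm wide (along tray x) and 152 mm long (along tray y), parted from its neighbours by ridges 5 mm above the floor and 4 mm wide; axes as the tray's
- knife: marking knife: dark wooden handle, short brass collar, slim steel point. 130 mm long, about 60 g, lying flat. Handle 18 x 18 mm in section and 84 mm long. Origin on the handle's centre line, 9 mm above what it lies on, 62 mm from the handle's butt and 22 mm from its front end, near the centre of mass; x axis towards the working tip. May be absent
- knife_tip (a point): working tip of the knife, 68 mm from its origin
- file: file: light wooden handle, dark flat steel blade 15 mm wide and 5 mm thick, as straight as the handle. 130 mm long, about 60 g, lying flat. Handle 18 x 18 mm in section and 84 mm long. Origin on the handle's centre line, 9 mm above what it lies on, 62 mm from the handle's butt and 22 mm from its front end, near the centre of mass; x axis towards the working tip. May be absent
- file_tip (a point): working tip of the file, 68 mm from its origin
- brush: glue brush: light wooden handle, steel ferrule 26 x 14 mm, soft-looking grey bristle block 27 mm wide (rigid here). 130 mm long, about 60 g, lying flat. Handle 18 x 18 mm in section and 84 mm long. Origin on the handle's centre line, 9 mm above what it lies on, 62 mm from the handle's butt and 22 mm from its front end, near the centre of mass; x axis towards the working tip. May be absent
- brush_tip (a point): working tip of the brush, 68 mm from its origin
- scraper: scraper: black handle, thin broad steel blade 36 mm wide. 130 mm long, about 60 g, lying flat. Handle 18 x 18 mm in section and 84 mm long. Origin on the handle's centre line, 9 mm above what it lies on, 62 mm from the handle's butt and 22 mm from its front end, near the centre of mass; x axis towards the working tip. May be absent
- scraper_tip (a point): working tip of the scraper, 68 mm from its origin
- blank1: plywood blank, a flat plate 76 (x) x 60 (y) x 12 (z) mm, about 40 g; origin at its centre; all blanks are alike. May be absent
- blank2: plywood blank, a flat plate 76 (x) x 60 (y) x 12 (z) mm, about 40 g; origin at its centre; all blanks are alike. May be absent
- blank3: plywood blank, a flat plate 76 (x) x 60 (y) x 12 (z) mm, about 40 g; origin at its centre; all blanks are alike. May be absent
- weight: plain steel block 60 (x) x 40 (y) x 25 (z) mm, about 0.45 kg; origin at its centre
- tape: roll of masking tape lying flat, 72 mm across, 24 mm high, loose bystander; origin under its centre
- tin: small closed tin, 60 mm across, 30 mm high, loose bystander; origin under its centre
- jar: small glass jar, 56 mm across, 65 mm high, loose bystander; origin under its centre
- glue: glue bottle, 56 mm across, 140 mm high, loose bystander; origin under its centre
- hammer: hammer lying beside the work, loose bystander; 260 mm long along its x axis, origin at mid-length, head at the +x end, 88 mm across and 26 mm high
- offcut: dark hardwood block 70 (x) x 40 (y) x 22 (z) mm, about 50 g, a scrap left lying in the tray's bay; origin at its centre
Not all that is in view belongs to the job. Of the things shaped like the scraper, the black one is meant. Leave any pink or purple look-alike of the file alone.

How it is judged (in metres and radians):
On the way, in this order (a step that is already met when the one before it is completed fails the run):
1. the hardwood scrap lies flat on the bench, clear of the tray (height (world z) of offcut below 0.0145 m and (not (x of offcut in the frame of tray below 0.17 m) or not (y of offcut in the frame of tray below 0.11 m) or x of offcut in the frame of tray below -0.17 m or y of offcut in the frame of tray below -0.11 m)), for 0.2 s.
2. all the blanks present lie squarely piled in the bay (x of blank1 in the frame of bay between -0.022 and 0.022 m and y of blank1 in the frame of bay between -0.045 and 0.045 m and z of each of blank1, blank2, blank3 in the frame of bay below 0.034 m and angle between the z axis of each of blank1, blank2, blank3 and the z axis of tray, either way round below 0.06 rad and horizontal distance between blank1 and blank2 below 0.007 m and angle between the x axis of blank1 and the x axis of blank2, either way round below 0.1 rad and horizontal distance between each of blank1, blank2 and blank3 below 0.007 m and angle between the x axis of each of blank1, blank2 and the x axis of blank3, either way round below 0.1 rad and x of blank2 in the frame of bay between -0.022 and 0.022 m and y of blank2 in the frame of bay between -0.045 and 0.045 m and x of blank3 in the frame of bay between -0.022 and 0.022 m and y of blank3 in the frame of bay between -0.045 and 0.045 m), for 0.2 s.
3. the steel block lies on top of the pile (all of step 2 and z of weight in the frame of bay between 0.03 and 0.052 m and angle between the z axis of weight and the z axis of tray, either way round below 0.06 rad and horizontal distance between weight and blank1 below 0.012 m and horizontal distance between weight and blank2 below 0.012 m and horizontal distance between weight and blank3 below 0.012 m), for 0.2 s.
At the end, for the whole second after the job is handed in: Scrap flat on the bench off the tray; blanks flat in the bay (22 mm along, 45 mm across), within 7 mm and 0.1 rad of each other; block flat on top within 12 mm of centre; each tool on the floor of its own lane (14 mm of its line, 20 mm of its middle, 0.14 rad), tip to the robot's left; all at rest (all of step 1 and all of step 3 and x of knife in the frame of lane1 between -0.014 and 0.014 m and y of knife in the frame of lane1 between -0.02 and 0.02 m and z of knife in the frame of lane1 below 0.0125 m and angle between the x axis of each of knife, file, brush, scraper and the y axis of tray, either way round below 0.14 rad and y of knife_tip in the frame of lane1 above 0.03 m and x of file in the frame of lane2 between -0.014 and 0.014 m and y of file in the frame of lane2 between -0.02 and 0.02 m and z of file in the frame of lane2 below 0.0125 m and y of file_tip in the frame of lane2 above 0.03 m and x of brush in the frame of lane3 between -0.014 and 0.014 m and y of brush in the frame of lane3 between -0.02 and 0.02 m and z of brush in the frame of lane3 below 0.0125 m and y of brush_tip in the frame of lane3 above 0.03 m and x of scraper in the frame of lane4 between -0.014 and 0.014 m and y of scraper in the frame of lane4 between -0.02 and 0.02 m and z of scraper in the frame of lane4 below 0.0125 m and y of scraper_tip in the frame of lane4 above 0.03 m and linear speed of each of knife, file, brush, scraper, blank1, blank2, blank3, weight, offcut below 0.02 m/s); the robot touches nothing.
It fails at once if a bystander was moved by more than 40 mm (distance of any of tape, tin, jar, glue, hammer from where it was at the start of the episode above 0.04 m).
Of knife, file, brush, scraper only 3 to 4 are there at a start; the rules pass over those that are not, and their reading is None.
Of blank1, blank2, blank3 only 2 to 3 are there at a start; the rules pass over those that are not, and their reading is None.
At some moment in a run one of knife, file, brush, scraper may be knocked a few centimetres aside while the robot is not near it.
Once in a run the grip may slacken for a moment while it holds something.
It also fails if it takes over 208 s, if anything falls off the work surface, if the arm or the gripper's body presses on something with over 40 N, if the wrist force passes 120 N, or if a joint passes its speed limit or range.

## Working session

There is one attempt and no reset: what is moved stays moved. The work goes in short steps, Python scripts to look and compute and a shell command to move; the robot and the scene stay as the last step left them, time stands still between calls to the robot, and variables do not carry over. Pictures are saved under pics/ and viewed, at most 14 in all, crops included, and the job is handed in when it is done.

```bash
ls; mkdir -p pics
python3 - <<'E'
from rig import ctrl
import cv2
s=ctrl.sense();print(s)
for n in("top","scene"):
    c=ctrl.capture(n);cv2.imwrite(f"pics/{n}0.png",c["image"][:,:,::-1]);print(n,c["fx"],c["cx"],c["cy"],c["R"],c["t"])
E
```

```text
pics
{'time_s': 0.0, 'joints': array([ 9.64587284e-01,  3.13442593e-01,  1.49843708e+00,  4.68991662e-06,
        1.33099222e+00, -2.23382780e-01]), 'dq': array([ 0.00058955,  0.00051342,  0.00210209,  0.00080488,  0.00127417,
       -0.00030612]), 'tau': array([-5.45662006e-04, -4.12284279e+01, -2.59723896e+01, -2.60654242e-04,
        4.42040269e-03, -1.91004017e-05]), 'eef_pos': array([196.01640273, 486.85713812, 303.33880595]), 'ee_rot': array([-2.59852870e-04,  1.90246917e-01,  9.81736065e-01, -5.84460634e-04]), 'force': array([-0.13876463, -0.60174707, -0.58012703]), 'wrist_torque': array([-0.01673111,  0.04447606,  0.01371647]), 'grip_force': 0.0, 'grip_width': 1.0025869286176987}
top 414.5569381881367 318.90692767375396 198.23097699286754 [[ 2.48730901e-04 -9.99872528e-01  1.59645271e-02]
 [-9.98840449e-01 -1.01698227e-03 -4.81323467e-02]
 [ 4.81424468e-02 -1.59340434e-02 -9.98713378e-01]] [ -91.79758393  506.57425653 1148.43242287]
scene 410.8512209121093 318.56364287421155 206.6811853403941 [[ 0.41855289  0.90809292  0.01344372]
 [ 0.72081816 -0.32315757 -0.61318053]
 [-0.55248045  0.26633896 -0.7898284 ]] [-147.25551426 -368.72161312 1496.5008161 ]
```

View pics/top0.png

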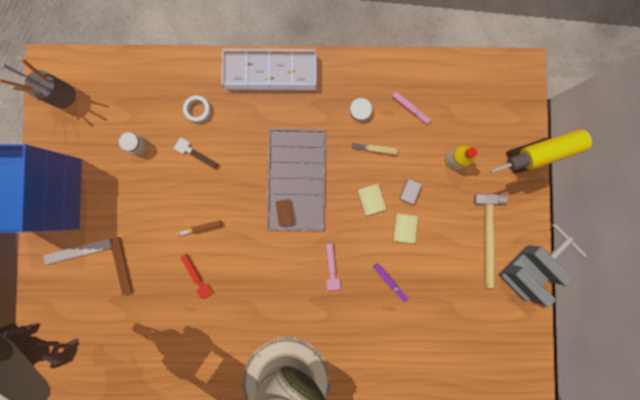

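View pics/scene0.png

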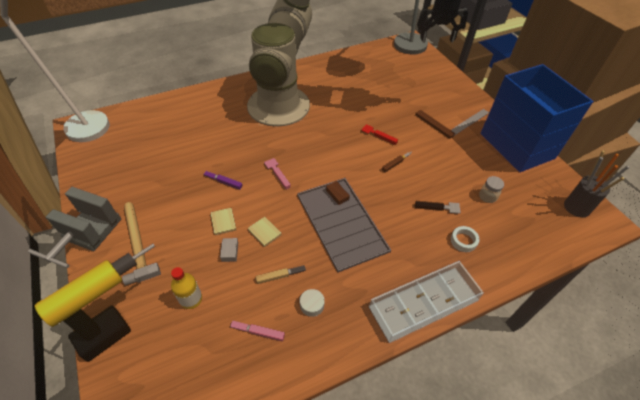

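The top view shows:
- Tray at (297,180), with the scrap at (285,212).
- Black scraper (197,153), knife (200,228) and file (375,150). There's no brush visible, only red, pink and purple decoys.
- Blanks at (372,200) and (406,229), and the steel block at (411,192).

```bash
cat > h.py <<'E'
from rig import ctrl
import cv2, numpy as np
def proj(c,X): 
    p=np.asarray(X,float)@np.array(c["R"]).T+c["t"]; return np.stack([c["fx"]*p[...,0]/p[...,2]+c["cx"],c["fy"]*p[...,1]/p[...,2]+c["cy"]],-1)
def ray(c,px,z):
    px=np.atleast_2d(px).astype(float);R=np.array(c["R"]);o=-R.T@c["t"]
    d=np.c_[(px[:,0]-c["cx"])/c["fx"],(px[:,1]-c["cy"])/c["fy"],np.ones(len(px))]@R
    return o+d*((z-o[2])/d[:,2])[:,None]
def flood(c,seed,tol=22):
    im=cv2.cvtColor(c["image"],cv2.COLOR_RGB2LAB);m=np.zeros((402,642),np.uint8)
    cv2.floodFill(im,m,tuple(int(v) for v in seed),0,(tol,)*3,(tol,)*3,cv2.FLOODFILL_FIXED_RANGE|cv2.FLOODFILL_MASK_ONLY|(255<<8)|4)
    return m[1:-1,1:-1]
def rect(c,m,z):
    cs,_=cv2.findContours(m,cv2.RETR_EXTERNAL,cv2.CHAIN_APPROX_NONE);k=max(cs,key=cv2.contourArea)[:,0]
    w=ray(c,k,z)[:,:2].astype(np.float32);(x,y),(a,b),t=cv2.minAreaRect(w)
    if a<b:a,b,t=b,a,t+90
    return np.round([x,y,a,b,(t+90)%180-90],1)   # centre, long, short, angle of long side deg
def save(c,n,crop=None,f=1):
    im=c["image"][:,:,::-1]
    if crop: x0,y0,x1,y1=crop; im=im[y0:y1,x0:x1]
    cv2.imwrite("pics/"+n,cv2.resize(im,None,fx=f,fy=f,interpolation=cv2.INTER_CUBIC))
E
python3 - <<'E'
from h import *
c=ctrl.capture("top")
S=dict(offcut=((285,212),25),scraper=((205,159),18),knife=((208,228),18),file=((382,151),18),b1=((372,200),12),b2=((406,229),12),weight=((411,190),25),tray=((297,165),11))
for k,(s,z) in S.items():
    for tol in(18,30):
        m=flood(c,s,tol);print(k,tol,c["image"][s[1],s[0]],rect(c,m,z),int(m.sum()/255))
w=ctrl.capture("wrist");print(w["R"],w["t"],w["fx"],-np.array(w["R"]).T@w["t"]);save(w,"w0.png");save(c,"topc.png",(160,110,440,310),2.8)
E
```

```text
offcut 18 [133  84  57] [465.9   3.6  72.4  42.6   8.3] 399
offcut 30 [133  84  57] [464.9   1.   77.3  51.7   9.6] 503
scraper 18 [94 68 60] [615.4 228.   84.9  14.3  59.1] 155
scraper 30 [94 68 60] [614.8 226.9  88.4  17.2  59.1] 182
knife 18 [128  76  45] [426.2 216.2  85.3  18.8 -75.9] 210
knife 30 [128  76  45] [426.1 216.5  90.   22.9 -75.9] 253
file 18 [195 169 113] [ 646.3 -269.8   82.8   17.6   82. ] 184
file 30 [195 169 113] [ 596.6 -316.8  416.3  199.2   84.6] 3942
b1 18 [205 201 150] [ 504.6 -239.3   73.6   56.2   18.1] 521
b1 30 [205 201 150] [ 504.7 -239.3   75.6   59.8   18.2] 572
b2 18 [206 201 151] [ 423.2 -334.    74.3   55.9   -7.4] 523
b2 30 [206 201 151] [ 424.  -333.6   77.4   60.6   -6.1] 583
weight 18 [190 175 171] [ 527.  -346.6   57.4   36.   -23. ] 266
weight 30 [190 175 171] [ 527.3 -347.    60.7   39.7  -24.2] 303
tray 18 [154 138 138] [560.4 -26.5 288.3 161.1  -1.1] 5018
tray 30 [154 138 138] [561.1 -27.2 292.8 168.   -0.8] 5647
[[ 3.74522250e-01  9.27217840e-01 -4.01102387e-04]
 [ 8.87220772e-01 -3.58240865e-01  2.90693627e-01]
 [ 2.69392626e-01 -1.09227098e-01 -9.56816103e-01]] [-526.12121647  -36.35530278  378.17980202] 289.7211135146908 [127.42043145 516.11250515 372.20575062]
```

View pics/topc.png

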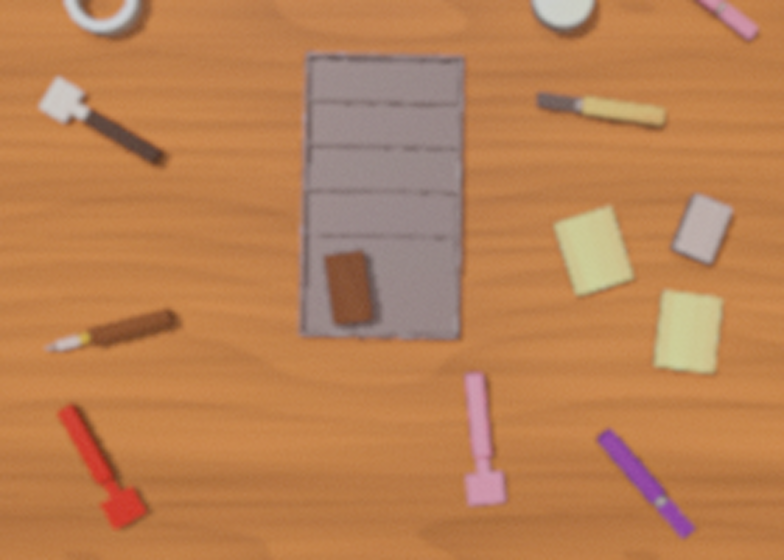

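View pics/w0.png

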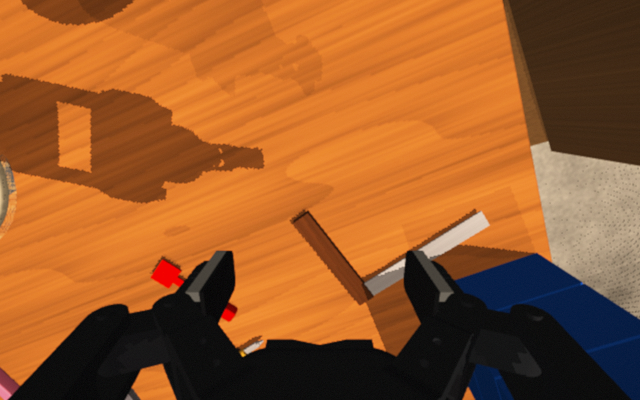

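The crop confirms three tools (knife, file, scraper), no brush, two single blanks and the scrap in the bay. The wrist view shows only the fingers and decoys. The measured sizes match the ones given, so I'll start moving.

```bash
cat > d.py <<'E'
import sys;from h import *
from scipy.spatial.transform import Rotation as R
s=ctrl.sense();x,y,z,a=map(float,sys.argv[1:5]);q=s["ee_rot"];r=R.from_quat([q[1],q[2],q[3],q[0]]).as_matrix()
cl=np.degrees(np.arctan2(r[1,1],r[0,1]));t=(a-cl+90)%180-90
p=s["eef_pos"];print("pos",p.round(1),"close",cl.round(1),"j6",s["joints"][5].round(2),"grip",round(85.4*s["grip_width"],1),s["grip_force"].round(1) if hasattr(s["grip_force"],"round") else s["grip_force"],"t",round(s["time_s"],1))
print("tilt turn",(np.degrees(R.align_vectors([[0,0,-1]],[r[:,2]])[0].as_rotvec())/5).round(2))
print("rows",((np.array([x,y,z])-p)/25).round(2),"az",round(t/5,2))
E
python3 d.py 465.5 2.5 78 98.6
```

```text
pos [196.1 486.9 303.6] close 68.1 j6 -0.22 grip 85.4 0.0 t 0.2
tilt turn [ 0.01 -0.    0.  ]
rows [ 10.78 -19.38  -9.02] az 6.11
```

```bash
python3 -m creep '[[[3,-5,-3,2,0,0],[10.8,-19.4,-5.6,0,0,6.1],[10.8,-19.4,-5.6,0,0,6.1],[10.8,-19.4,-5.6,0,0,6.1],[10.8,-19.4,-5.6,0,0,6.1],[10.8,-19.4,-5.6,0,0,6.1],[10.8,-19.4,-5.6,0,0,6.1],[10.8,-19.4,-5.6,0,0,6.1],[10.8,-19.4,-5.6,0,0,6.1],[10.8,-19.4,-5.6,0,0,6.1],[10.8,-19.4,-5.6,0,0,6.1],[10.8,-19.4,-5.6,0,0,6.1],[10.8,-19.4,-5.6,0,0,6.1],[10.8,-19.4,-5.6,0,0,6.1],[10.8,-19.4,-5.6,0,0,6.1],[10.8,-19.4,-5.6,0,0,6.1],[10.8,-19.4,-5.6,0,0,6.1],[10.8,-19.4,-5.6,0,0,6.1],[10.8,-19.4,-5.6,0,0,6.1],[10.8,-19.4,-5.6,0,0,6.1]]]' 60 40; python3 d.py 465.5 2.5 78 98.6
python3 - <<'E'
from h import *
w=ctrl.capture("wrist");save(w,"w1.png")
E
```

```text
time_s: 1.87
eef_pos: [465.9, 2.9, 164.2]
ee_rot: [0.0, -0.075, 0.997, -0.0]
force: [0.4, 0.6, 0.4]
grip_width: 0.704
grip_force: 0.0
pos [465.9   2.9 164.2] close 98.7 j6 -1.97 grip 60.1 0.0 t 1.9
tilt turn [0.   0.01 0.  ]
rows [-0.01 -0.02 -3.45] az -0.01
```

View pics/w1.png

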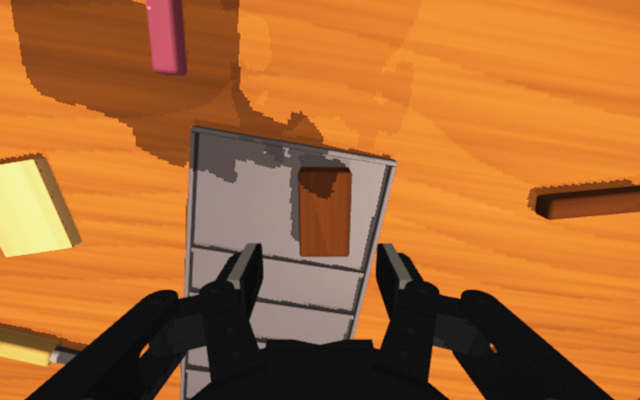

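The wrist view shows the scrap at (325,212), between the fingers' lines as expected. I'll descend and grip.

```bash
python3 -m creep '[[[0,0,-1.5,0,0,0],[0,0,-2.8,0,0,0],[0,0,-3.2,0,0,0],[0,0,-3.45,0,0,0],[0,0,-3.45,0,0,0],[0,0,-3.45,0,0,0]]]' 60 40
python3 -m creep '[[[0,0,0,0,0,0],[0,0,0,0,0,0],[0,0,0,0,0,0],[0,0,0,0,0,0],[0,0,0,0,0,0],[0,0,0,0,0,0]]]' 20 40
python3 -m creep '[[[0,0,1,0,0,0],[0,0,2,0,0,0],[0,0,3,0,0,0],[0,0,4,0,0,0],[0,0,4,0,0,0]]]'
python3 d.py 520 130 78 98.6
```

```text
time_s: 2.42
eef_pos: [466.8, 2.0, 78.8]
ee_rot: [0.001, -0.075, 0.997, -0.0]
force: [-0.6, -0.1, 0.7]
grip_width: 0.7
grip_force: 0.0
time_s: 2.92
eef_pos: [466.8, 1.9, 79.1]
ee_rot: [0.001, -0.075, 0.997, -0.0]
force: [-1.2, 1.2, 6.4]
grip_width: 0.458
grip_force: 40.9
time_s: 3.33
eef_pos: [467.8, 1.7, 182.6]
ee_rot: [0.004, -0.075, 0.997, -0.001]
force: [-0.2, -0.3, 0.2]
grip_width: 0.458
grip_force: 40.7
pos [467.8   1.7 182.6] close 98.6 j6 -1.97 grip 39.1 40.66518723964691 t 3.3
tilt turn [0.03 0.1  0.  ]
rows [ 2.09  5.13 -4.18] az 0.0
```

```bash
python3 -m creep '[[[0.8,1.3,0,0,0,0],[1.6,2.6,0,0,0,0],[2.1,3.9,0,0,0,0],[2.1,5.1,0,0,0,0],[2.1,5.1,-1,0,0,0],[2.1,5.1,-2,0,0,0],[2.1,5.1,-3,0,0,0],[2.1,5.1,-3.6,0,0,0],[2.1,5.1,-3.9,0,0,0],[2.1,5.1,-4.15,0,0,0],[2.1,5.1,-4.2,0,0,0],[2.1,5.1,-4.2,0,0,0]]]'
python3 -m creep '[[[0,0,0,0,0,0],[0,0,0.1,0,0,0],[0,0,0.1,0,0,0],[0,0,0.1,0,0,0],[0,0,1,0,0,0],[0,0,2,0,0,0],[0,0,3,0,0,0],[0,0,4,0,0,0]]]' 60
python3 d.py 504.6 -239.3 90 108.1
```

```text
time_s: 4.33
eef_pos: [518.9, 129.6, 74.4]
ee_rot: [0.001, -0.075, 0.997, 0.0]
force: [-5.5, -0.3, 10.6]
grip_width: 0.459
grip_force: 44.4
time_s: 5.0
eef_pos: [518.5, 129.5, 173.8]
ee_rot: [-0.0, -0.075, 0.997, 0.0]
force: [0.3, 0.7, -0.5]
grip_width: 0.704
grip_force: 0.0
pos [518.5 129.5 173.8] close 98.6 j6 -1.69 grip 60.1 0.0 t 5.0
tilt turn [ 0. -0.  0.]
rows [ -0.56 -14.75  -3.35] az 1.91
```

```bash
python3 -m creep '[[[0,-1.5,0,0,0,0.5],[-0.3,-3,0,0,0,1],[-0.55,-4.6,0,0,0,1.9],[-0.55,-6.2,0,0,0,1.9],[-0.55,-7.8,0,0,0,1.9],[-0.55,-9.4,0,0,0,1.9],[-0.55,-11,0,0,0,1.9],[-0.55,-12.6,0,0,0,1.9],[-0.55,-14,0,0,0,1.9],[-0.55,-14.75,0,0,0,1.9],[-0.55,-14.75,0,0,0,1.9],[-0.55,-14.75,0,0,0,1.9]]]' 78
python3 d.py 504.6 -239.3 80 108.1
python3 - <<'E'
from h import *
w=ctrl.capture("wrist");save(w,"w2.png");print(proj(w,np.array([504.6,-239.3,12.])))
s=proj(w,np.array([480.,-247,12])).astype(int);print(s,rect(w,flood(w,s,30),12))
s=proj(w,np.array([465.8,2,3]));
t=ctrl.capture("top");print("offcut",rect(t,flood(t,proj(t,np.array([519.,130,22])).astype(int),18),22))
E
```

```text
time_s: 6.0
eef_pos: [504.6, -239.8, 172.4]
ee_rot: [-0.0, -0.156, 0.988, 0.0]
force: [-0.2, 0.6, 0.6]
grip_width: 0.915
grip_force: 0.0
pos [ 504.6 -239.8  172.4] close 108.0 j6 -2.54 grip 78.1 0.0 t 6.0
tilt turn [-0. -0.  0.]
rows [ 0.    0.02 -3.7 ] az 0.03
[317.83747252 204.65821201]
[318 174] [ 504.7 -236.7   74.1   58.7   17.5]
offcut [516.8 122.   76.7  49.6   8.7]
```

View pics/w2.png

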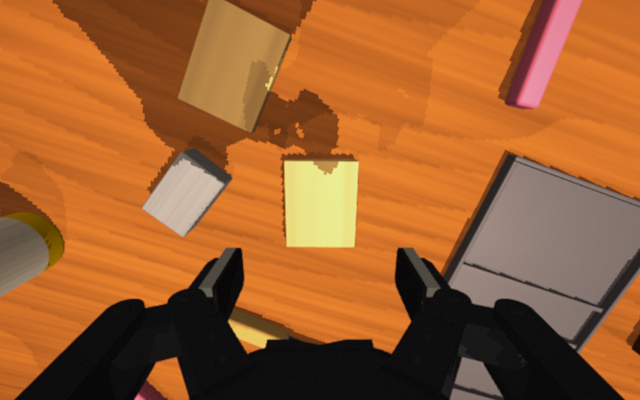

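The wrist view shows blank 1 at (321,203), well between the fingers. From the tips' pixel spacing, the finger depth is about 66 mm at a 60 mm opening, so I'll set TCP z to 69.

```bash
python3 -m creep '[[[0,0.1,-1.5,0,0,0],[0,0.1,-2.8,0,0,0],[0,0.1,-3.7,0,0,0],[0,0.1,-4,0,0,0],[0,0.1,-4.15,0,0,0],[0,0.1,-4.15,0,0,0]]]'
python3 -m creep '[[[0,0,0,0,0,0],[0,0,0,0,0,0],[0,0,0,0,0,0],[0,0,0,0,0,0],[0,0,0,0,0,0]]]' 45 40
python3 -m creep '[[[0,0,0.5,0,0,0],[0,0,1.5,0,0,0],[0,0,2.5,0,0,0],[0,0,3.5,0,0,0],[0,0,3.5,0,0,0]]]'
python3 d.py 470.7 -25.3 72 88.9
python3 - <<'E'
from h import *
w=ctrl.capture("wrist");save(w,"w3.png")
E
```

```text
time_s: 6.6
eef_pos: [505.2, -236.3, 69.3]
ee_rot: [0.0, -0.157, 0.988, -0.0]
force: [0.4, -0.5, -0.0]
grip_width: 0.913
grip_force: 0.0
time_s: 7.02
eef_pos: [505.6, -237.0, 70.7]
ee_rot: [0.001, -0.157, 0.988, -0.001]
force: [0.8, 0.8, 7.0]
grip_width: 0.687
grip_force: 43.6
time_s: 7.43
eef_pos: [506.4, -237.8, 162.6]
ee_rot: [0.003, -0.157, 0.988, -0.003]
force: [0.6, 0.8, -0.1]
grip_width: 0.691
grip_force: 43.2
pos [ 506.4 -237.8  162.6] close 108.1 j6 -2.53 grip 59.0 43.22839915752411 t 7.4
tilt turn [0.07 0.09 0.  ]
rows [-1.43  8.5  -3.62] az -3.84
```

View pics/w3.png

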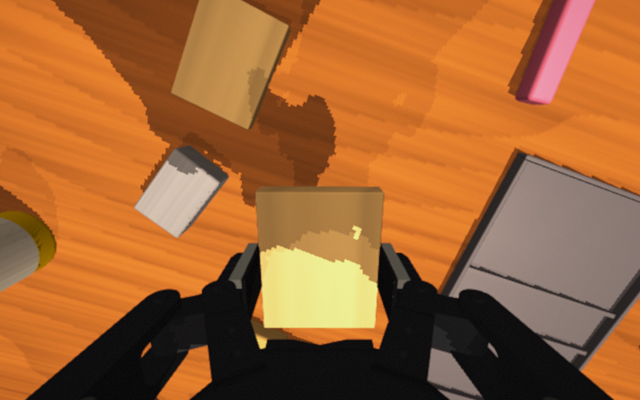

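The blank is held flat and square between the pads, so I'll take it to the bay.

```bash
python3 -m creep '[[[-0.3,1.2,0,0,0,-0.6],[-0.6,2.4,0,0,0,-1.5],[-1,3.6,0,0,0,-2.5],[-1.43,4.8,0,0,0,-3.84],[-1.43,6,0,0,0,-3.84],[-1.43,7.2,0,0,0,-3.84],[-1.43,8.1,0,0,0,-3.84],[-1.43,8.5,0,0,0,-3.84],[-1.43,8.5,-0.5,0,0,-3.84],[-1.43,8.5,-1.3,0,0,-3.84],[-1.43,8.5,-2,0,0,-3.84],[-1.43,8.5,-2,0,0,-3.84]]]'
python3 d.py 470.7 -25.3 73 88.9
python3 - <<'E'
from h import *
w=ctrl.capture("wrist");save(w,"w4.png")
E
```

```text
time_s: 8.48
eef_pos: [467.8, -24.3, 103.9]
ee_rot: [-0.003, 0.01, 1.0, 0.001]
force: [-1.2, 0.7, -0.4]
grip_width: 0.681
grip_force: 43.3
pos [467.8 -24.3 103.9] close 88.9 j6 -1.85 grip 58.1 43.25479745864868 t 8.5
tilt turn [-0.02 -0.06  0.  ]
rows [ 0.12 -0.04 -1.23] az 0.01
```

View pics/w4.png

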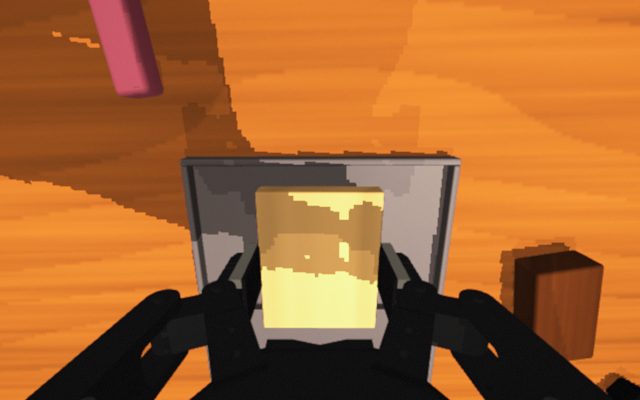

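The blank sits above the bay between the rim walls (185–458 px) and lines up with it. Lower and release.

```bash
python3 -m creep '[[[0.1,0,-0.4,0,0,0],[0.1,0,-0.8,0,0,0],[0.1,0,-1.1,0,0,0],[0.1,0,-1.25,0,0,0],[0.1,0,-1.25,0,0,0],[0.1,0,-1.25,0,0,0]]]'
python3 -m creep '[[[0,0,0,0,0,0],[0,0,0,0,0,0],[0,0,0,0,0,0],[0,0,0,0,0,0],[0,0,1,0,0,0],[0,0,2,0,0,0],[0,0,3,0,0,0],[0,0,4,0,0,0],[0,0,4,0,0,0]]]' 78
python3 - <<'E'
from h import *
t=ctrl.capture("top")
for n,X,z in(("b1",(470,-25,15),15),("b2",(424,-334,12),12),("w",(527,-347,25),25),("off",(517,130,22),22)):
    print(n,rect(t,flood(t,proj(t,np.array(X,float)).astype(int),25),z))
E
python3 d.py 424 -333.8 69 83.3
```

```text
time_s: 9.03
eef_pos: [471.6, -24.3, 75.1]
ee_rot: [-0.0, 0.01, 1.0, 0.0]
force: [0.7, -0.1, -0.3]
grip_width: 0.687
grip_force: 43.3
time_s: 9.78
eef_pos: [473.1, -24.6, 179.4]
ee_rot: [0.004, 0.01, 1.0, -0.001]
force: [0.2, -1.0, -0.6]
grip_width: 0.914
grip_force: 0.0
b1 [483.2  -1.7 117.6  84.5  73.5]
b2 [ 423.8 -333.2   76.8   58.8   -7.8]
w [ 527.2 -347.5   60.    39.6  -23.2]
off [517.  111.4  79.5  77.2   5.3]
pos [472.4 -24.4 177.2] close 88.9 j6 -1.85 grip 77.9 0.0 t 9.8
tilt turn [0.02 0.05 0.  ]
rows [ -1.94 -12.37  -4.33] az -1.11
```

```bash
python3 -m creep '[[[-0.3,-1.3,0,0,0,-0.5],[-0.8,-2.8,0,0,0,-1.1],[-1.4,-4.3,0,0,0,-1.1],[-1.94,-5.8,0,0,0,-1.1],[-1.94,-7.3,0,0,0,-1.1],[-1.94,-8.8,0,0,0,-1.1],[-1.94,-10.3,0,0,0,-1.1],[-1.94,-11.6,0,0,0,-1.1],[-1.94,-12.35,0,0,0,-1.1],[-1.94,-12.35,-0.5,0,0,-1.1],[-1.94,-12.35,-0.5,0,0,-1.1]]]' 78
python3 - <<'E'
from h import *
t=ctrl.capture("top");m=flood(t,proj(t,np.array([470,-25,15.])).astype(int),25);print("b1",rect(t,m,15))
w=ctrl.capture("wrist");m=flood(w,proj(w,np.array([415.,-334,12])).astype(int),28);print("b2",rect(w,m,12),int(m.sum()/255))
E
python3 d.py 424 -333.6 69 82.7
```

```text
time_s: 10.75
eef_pos: [422.1, -333.1, 159.8]
ee_rot: [-0.002, 0.059, 0.998, 0.002]
force: [-1.1, 0.7, -1.3]
grip_width: 0.911
grip_force: 0.0
b1 [ 4.708e+02 -2.470e+01  7.260e+01  5.580e+01  1.000e-01]
b2 [ 410.  -340.8   50.9   36.2   -8.9] 1551
pos [ 422.8 -332.3  161.7] close 83.4 j6 -2.34 grip 77.8 0.0 t 10.8
tilt turn [-0.02 -0.02  0.  ]
rows [ 0.05 -0.05 -3.71] az -0.14
```

```bash
python3 -m creep '[[[0.05,-0.05,-1.2,0,0,-0.1],[0.05,-0.05,-2.4,0,0,-0.1],[0.05,-0.05,-3.3,0,0,-0.1],[0.05,-0.05,-3.7,0,0,-0.1],[0.05,-0.05,-3.7,0,0,-0.1],[0.05,-0.05,-3.7,0,0,-0.1]]]'
python3 -m creep '[[[0,0,0,0,0,0],[0,0,0,0,0,0],[0,0,0,0,0,0],[0,0,0,0,0,0],[0,0,0,0,0,0]]]' 45 40
python3 -m creep '[[[0,0,0.5,0,0,0],[0,0,1.5,0,0,0],[0,0,2.5,0,0,0],[0,0,3.5,0,0,0],[0,0,3.5,0,0,0],[0,0,3.5,0,0,0]]]'
python3 d.py 470.8 -24.7 84 88.9
python3 - <<'E'
from h import *
w=ctrl.capture("wrist");save(w,"w5.png")
E
```

```text
time_s: 11.35
eef_pos: [424.7, -334.2, 70.9]
ee_rot: [0.0, 0.062, 0.998, -0.0]
force: [0.1, -0.2, 0.6]
grip_width: 0.912
grip_force: 0.0
time_s: 11.77
eef_pos: [424.9, -334.7, 71.9]
ee_rot: [0.001, 0.062, 0.998, -0.001]
force: [-1.2, 1.1, 6.7]
grip_width: 0.692
grip_force: 30.0
time_s: 12.27
eef_pos: [424.7, -334.6, 159.4]
ee_rot: [0.001, 0.062, 0.998, -0.001]
force: [0.2, -1.2, -0.9]
grip_width: 0.686
grip_force: 48.6
pos [ 424.7 -334.6  159.4] close 82.9 j6 -2.33 grip 58.6 48.59412968158722 t 12.3
tilt turn [0.03 0.03 0.  ]
rows [ 1.84 12.4  -3.01] az 1.21
```

View pics/w5.png

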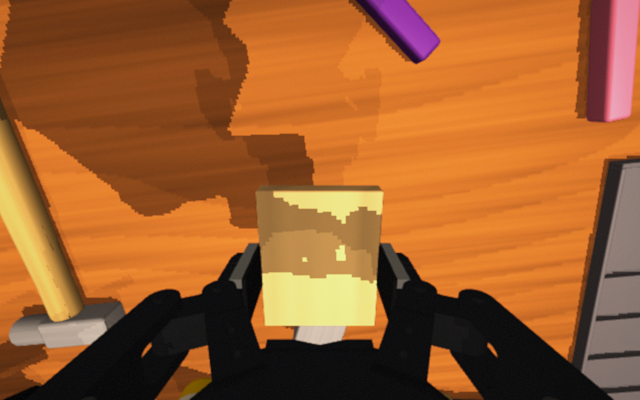

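Blank 2 is held in the same place as blank 1 was (edges at 187 and 326 px). I'll release it at the same TCP x and y, 12 mm higher.

```bash
python3 -m creep '[[[0.2,1,0.3,0,0,0.3],[0.5,2.2,0.3,0,0,0.8],[0.9,3.5,0.3,0,0,1.2],[1.4,4.8,0.3,0,0,1.2],[1.85,6.1,0.3,0,0,1.2],[1.87,7.4,0.3,0,0,1.2],[1.87,8.7,0.3,0,0,1.2],[1.87,10,0.3,0,0,1.2],[1.87,11.2,0.3,0,0,1.2],[1.87,12,0,0,0,1.2],[1.87,12.4,-0.5,0,0,1.2],[1.87,12.4,-1.2,0,0,1.2],[1.87,12.4,-1.9,0,0,1.2],[1.87,12.4,-2,0,0,1.2],[1.87,12.4,-2,0,0,1.2],[1.87,12.4,-2,0,0,1.2]]]'
python3 d.py 471.6 -24.4 86.5 88.9
```

```text
time_s: 13.65
eef_pos: [471.2, -24.4, 107.9]
ee_rot: [-0.0, 0.01, 1.0, 0.0]
force: [0.3, -1.2, -0.3]
grip_width: 0.686
grip_force: 48.6
pos [471.2 -24.4 107.9] close 88.9 j6 -1.85 grip 58.5 48.55558454990387 t 13.7
tilt turn [-0. -0.  0.]
rows [ 0.02 -0.   -0.86] az 0.01
```

Then on to the weight: long side at -23.5°, so the closing angle is 66.5°. Its angle relative to the pile doesn't matter much.

```bash
python3 -m creep '[[[0,0,-0.3,0,0,0],[0,0,-0.6,0,0,0],[0,0,-0.85,0,0,0],[0,0,-0.9,0,0,0],[0,0,-0.9,0,0,0],[0,0,-0.9,0,0,0]]]'
python3 -m creep '[[[0,0,0,0,0,0],[0,0,0,0,0,0],[0,0,0,0,0,0],[0,0,0,0,0,0],[0,0,1,0,0,0],[0,0,2,0,0,0],[0,0,3,0,0,0],[0,0,3.5,0,0,0],[0,0,3.5,0,0,0],[0,0,3.5,0,0,0]]]' 78
python3 d.py 527.2 -347.2 82 66.5
```

```text
time_s: 14.15
eef_pos: [471.3, -24.4, 86.1]
ee_rot: [0.0, 0.01, 1.0, -0.0]
force: [-5.9, 1.1, 17.9]
grip_width: 0.686
grip_force: 53.1
time_s: 14.98
eef_pos: [471.1, -24.2, 172.4]
ee_rot: [0.0, 0.01, 1.0, -0.0]
force: [-0.2, 0.3, -1.0]
grip_width: 0.915
grip_force: 0.0
pos [471.1 -24.2 172.4] close 88.9 j6 -1.85 grip 78.2 0.0 t 15.0
tilt turn [0. 0. 0.]
rows [  2.25 -12.92  -3.62] az -4.47
```

```bash
python3 -m creep '[[[0.2,-1,0.2,0,0,-0.5],[0.6,-2.3,0.2,0,0,-1.5],[1,-3.7,0.2,0,0,-2.8],[1.5,-5.1,0.2,0,0,-4],[2,-6.5,0.2,0,0,-4.5],[2.25,-7.9,0.2,0,0,-4.5],[2.25,-9.3,0.2,0,0,-4.5],[2.25,-10.7,0,0,0,-4.5],[2.25,-11.9,0,0,0,-4.5],[2.25,-12.9,0,0,0,-4.5],[2.25,-12.9,0,0,0,-4.5],[2.25,-12.9,-0.5,0,0,-4.5],[2.25,-12.9,-0.5,0,0,-4.5]]]' 62
python3 - <<'E'
from h import *
t=ctrl.capture("top");m=flood(t,proj(t,np.array([470,-25,27.])).astype(int),25);print("b",rect(t,m,27))
w=ctrl.capture("wrist");save(w,"w6.png")
s=proj(w,np.array([527.2,-347.2,25.])).astype(int);print(s,rect(w,flood(w,s,25),25))
E
python3 d.py 527.2 -347.2 80 66.5
```

```text
time_s: 16.07
eef_pos: [526.5, -345.3, 156.1]
ee_rot: [-0.003, 0.205, 0.979, 0.002]
force: [0.1, 0.7, -1.7]
grip_width: 0.727
grip_force: 0.0
b [ 4.693e+02 -2.390e+01  7.450e+01  5.790e+01  1.000e-01]
[314 219] [ 524.4 -349.5   40.8   26.3  -23.7]
pos [ 527.2 -345.3  158.5] close 66.4 j6 -1.93 grip 61.9 0.0 t 16.2
tilt turn [-0.03 -0.03  0.  ]
rows [-0.   -0.07 -3.14] az 0.01
```

View pics/w6.png

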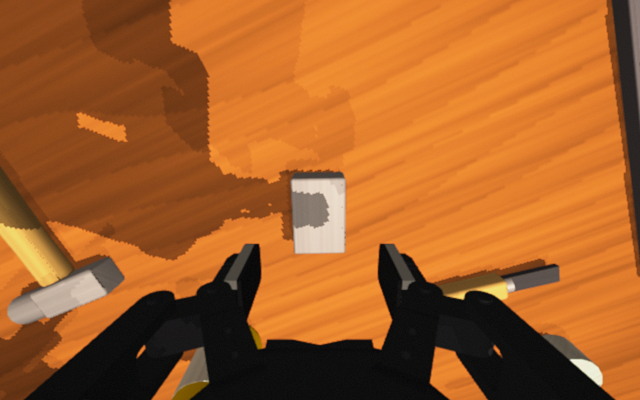

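The pile is flush: it reads as one 75×58 rectangle at (469,-24). The wrist view shows the block centred at (318,215). The hammer is far enough left and the glue far enough below.

```bash
python3 -m creep '[[[0,-0.05,-1.2,0,0,0],[0,-0.05,-2.3,0,0,0],[0,-0.05,-3,0,0,0],[0,-0.05,-3.3,0,0,0],[0,-0.05,-3.3,0,0,0],[0,-0.05,-3.3,0,0,0]]]'
python3 -m creep '[[[0,0,0,0,0,0],[0,0,0,0,0,0],[0,0,0,0,0,0],[0,0,0,0,0,0],[0,0,0,0,0,0]]]' 25 70
python3 -m creep '[[[0,0,0.5,0,0,0],[0,0,1.3,0,0,0],[0,0,2.1,0,0,0],[0,0,2.9,0,0,0],[0,0,3.7,0,0,0],[0,0,3.7,0,0,0]]]'
python3 d.py 470 -24 105 88.9
python3 - <<'E'
from h import *
w=ctrl.capture("wrist");save(w,"w7.png")
E
```

```text
time_s: 16.67
eef_pos: [527.8, -347.8, 78.5]
ee_rot: [0.0, 0.204, 0.979, -0.0]
force: [0.0, -0.2, 0.4]
grip_width: 0.729
grip_force: 0.0
time_s: 17.08
eef_pos: [528.0, -348.3, 79.6]
ee_rot: [0.001, 0.205, 0.979, -0.001]
force: [0.3, 2.2, 5.7]
grip_width: 0.45
grip_force: 72.7
time_s: 17.58
eef_pos: [528.3, -348.8, 175.0]
ee_rot: [0.003, 0.205, 0.979, -0.002]
force: [-0.1, 0.2, -3.8]
grip_width: 0.451
grip_force: 71.6
pos [ 528.3 -348.8  175. ] close 66.4 j6 -1.93 grip 38.5 71.64549708366394 t 17.6
tilt turn [0.06 0.06 0.  ]
rows [-2.33 12.99 -2.8 ] az 4.51
```

View pics/w7.png

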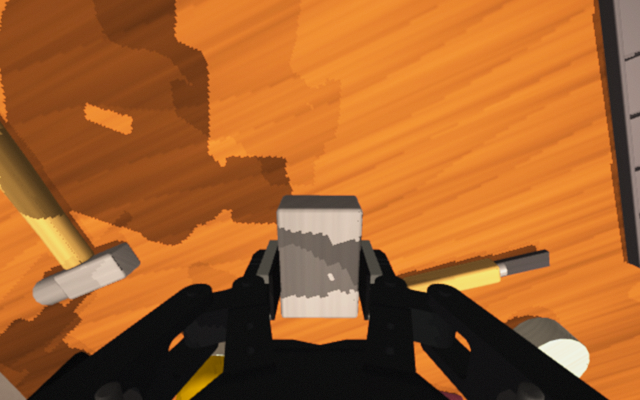

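The block is held flat. It goes to the pile with its bottom at z≈27, so TCP is about 106.

```bash
python3 -m creep '[[[-0.2,0.9,0.2,0,0,0.5],[-0.5,2,0.2,0,0,1.5],[-0.9,3.3,0.2,0,0,2.7],[-1.4,4.6,0.2,0,0,3.8],[-1.9,6,0.2,0,0,4.5],[-2.3,7.4,0.2,0,0,4.5],[-2.35,8.8,0.2,0,0,4.5],[-2.35,10.2,0.2,0,0,4.5],[-2.35,11.5,0.2,0,0,4.5],[-2.35,12.5,0,0,0,4.5],[-2.35,13,-0.5,0,0,4.5],[-2.35,13,-1.2,0,0,4.5],[-2.35,13,-1.9,0,0,4.5],[-2.35,13,-2.1,0,0,4.5],[-2.35,13,-2.1,0,0,4.5],[-2.35,13,-2.1,0,0,4.5]]]'
python3 d.py 470 -24 106 88.9
```

```text
time_s: 18.97
eef_pos: [468.6, -23.1, 117.7]
ee_rot: [-0.0, 0.01, 1.0, 0.0]
force: [-0.3, -0.3, -5.2]
grip_width: 0.443
grip_force: 71.6
pos [468.6 -23.1 117.7] close 88.8 j6 -1.85 grip 37.8 71.64400219917297 t 19.0
tilt turn [-0.   -0.01  0.  ]
rows [ 0.06 -0.03 -0.47] az 0.01
```

```bash
python3 -m creep '[[[0.05,0,-0.2,0,0,0],[0.05,0,-0.35,0,0,0],[0.05,0,-0.45,0,0,0],[0.05,0,-0.47,0,0,0],[0.05,0,-0.47,0,0,0]]]'
python3 -m creep '[[[0,0,0,0,0,0],[0,0,0,0,0,0],[0,0,0,0,0,0],[0,0,0,0,0,0],[0,0,1,0,0,0],[0,0,2,0,0,0],[0,0,3,0,0,0],[0,0,3.5,0,0,0],[0,0,3.5,0,0,0],[0,0,3.5,0,0,0]]]' 62 40
python3 d.py 646 -269 76 -8
```

```text
time_s: 19.38
eef_pos: [470.0, -23.1, 106.6]
ee_rot: [0.0, 0.01, 1.0, -0.0]
force: [-2.9, 1.3, 3.9]
grip_width: 0.45
grip_force: 72.9
time_s: 20.22
eef_pos: [469.9, -23.0, 193.3]
ee_rot: [0.0, 0.01, 1.0, -0.0]
force: [0.1, 0.4, -0.3]
grip_width: 0.724
grip_force: 0.0
pos [469.9 -23.  193.3] close 88.9 j6 -1.85 grip 61.9 0.0 t 20.2
tilt turn [0.   0.01 0.  ]
rows [ 7.05 -9.84 -4.69] az 16.63
```

Next is the file. Its origin is about (649,-250) and the closing angle is -8°. I'm turning the short negative way to stay inside joint 6's range.

```bash
python3 -m creep '[[[1,-1,0,0,0,-1.4],[2,-2,0,0,0,-2.8],[3,-3,0,0,0,-4.2],[4,-4.2,0,0,0,-5.6],[5,-5.4,0,0,0,-7],[6,-6.6,0,0,0,-8.4],[7.15,-7.8,0,0,0,-9.8],[7.15,-9.1,0,0,0,-11.2],[7.15,-9.1,0,0,0,-12.6],[7.15,-9.1,0,0,0,-14],[7.15,-9.1,0,0,0,-15.4],[7.15,-9.1,0,0,0,-16.8],[7.15,-9.1,0,0,0,-18.2],[7.15,-9.1,-0.5,0,0,-19.4],[7.15,-9.1,-1.3,0,0,-19.4],[7.15,-9.1,-1.3,0,0,-19.4],[7.15,-9.1,-1.3,0,0,-19.4]]]' 45 40
python3 - <<'E'
from h import *
t=ctrl.capture("top");print("weight",rect(t,flood(t,proj(t,np.array([465,-20,52.])).astype(int),22),52))
print("off",rect(t,flood(t,proj(t,np.array([517,130,22.])).astype(int),18),22))
for n,X in(("scr",(613,225,18)),("kn",(427,213,18))): print(n,rect(t,flood(t,proj(t,np.array(X,float)).astype(int),18),18))
w=ctrl.capture("wrist");save(w,"w8.png")
E
python3 d.py 649 -250 79 -8
```

```text
time_s: 21.63
eef_pos: [648.0, -250.2, 158.6]
ee_rot: [-0.002, 0.755, 0.655, -0.001]
force: [-0.1, -0.5, 0.5]
grip_width: 0.527
grip_force: 0.0
weight [469.3 -21.7  77.4  51.2  -4.9]
off [449.2  65.9 260.9 105.5  30.6]
scr [615.5 227.6  85.4  14.8  59.1]
kn [425.4 233.1 101.1  42.8 -32.7]
pos [ 648.8 -250.6  161.1] close -8.1 j6 -0.4 grip 44.8 0.0 t 21.7
tilt turn [0. 0. 0.]
rows [ 0.01  0.03 -3.29] az 0.02
```

View pics/w8.png

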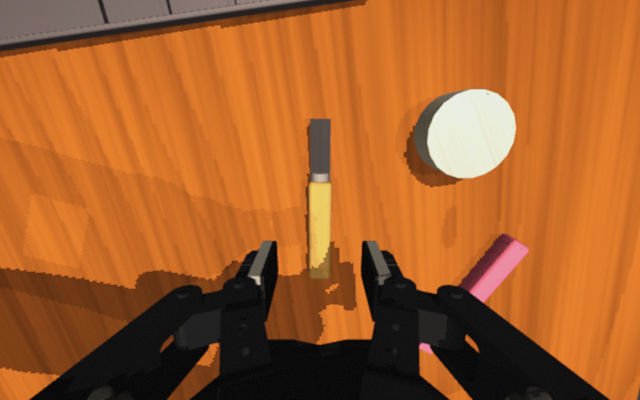

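The wrist view shows the file centred at column 320, handle at rows 180–278 and blade towards the tray. The tin is clear. Descend and grip.

```bash
python3 -m creep '[[[0,0,-1.2,0,0,0],[0,0,-2.3,0,0,0],[0,0,-3,0,0,0],[0,0,-3.3,0,0,0],[0,0,-3.3,0,0,0],[0,0,-3.3,0,0,0]]]'
python3 -m creep '[[[0,0,0,0,0,0],[0,0,0,0,0,0],[0,0,0,0,0,0],[0,0,0,0,0,0],[0,0,0,0,0,0]]]' 8 40
python3 -m creep '[[[0,0,0.5,0,0,0],[0,0,1.3,0,0,0],[0,0,2.1,0,0,0],[0,0,2.9,0,0,0],[0,0,3.7,0,0,0],[0,0,3.7,0,0,0]]]'
python3 d.py 589.2 -27.5 84 -1.1
python3 - <<'E'
from h import *
w=ctrl.capture("wrist");save(w,"w9.png")
E
```

```text
time_s: 22.23
eef_pos: [649.2, -250.8, 79.8]
ee_rot: [0.001, 0.755, 0.655, 0.0]
force: [1.3, -0.3, -0.2]
grip_width: 0.527
grip_force: 0.0
time_s: 22.65
eef_pos: [649.2, -250.8, 80.2]
ee_rot: [0.001, 0.755, 0.655, 0.0]
force: [-1.2, 0.2, 6.4]
grip_width: 0.198
grip_force: 40.0
time_s: 23.15
eef_pos: [649.7, -251.1, 176.5]
ee_rot: [0.004, 0.755, 0.655, 0.001]
force: [0.8, -0.4, -0.1]
grip_width: 0.191
grip_force: 39.2
pos [ 649.7 -251.1  176.5] close -8.1 j6 -0.39 grip 16.3 39.156394600868225 t 23.1
tilt turn [0.05 0.08 0.  ]
rows [-2.42  8.94 -3.7 ] az 1.41
```

View pics/w9.png

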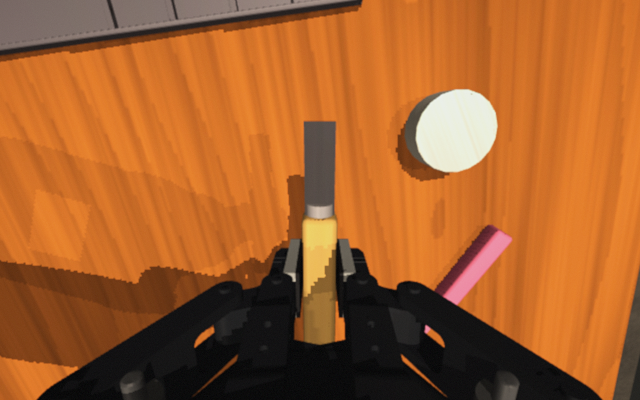

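The file is held straight. To lane 2.

```bash
python3 -m creep '[[[-0.3,0.9,0,0,0,0.4],[-0.7,2,0,0,0,0.9],[-1.1,3.3,0,0,0,1.4],[-1.6,4.6,0,0,0,1.4],[-2.1,5.9,0,0,0,1.4],[-2.42,7.2,0,0,0,1.4],[-2.42,8.3,0,0,0,1.4],[-2.42,8.95,0,0,0,1.4],[-2.42,8.95,-0.6,0,0,1.4],[-2.42,8.95,-1.5,0,0,1.4],[-2.42,8.95,-2.4,0,0,1.4],[-2.42,8.95,-2.7,0,0,1.4],[-2.42,8.95,-2.7,0,0,1.4],[-2.42,8.95,-2.7,0,0,1.4]]]'
python3 d.py 589.2 -27.5 83.5 -1.1
python3 - <<'E'
from h import *
w=ctrl.capture("wrist");save(w,"w10.png")
# lane lines predicted for a check
for x in (567,611.5): print(proj(w,np.array([[x,-60,8.],[x,-27,8.],[x,30,8.]])).round().tolist())
E
```

```text
time_s: 24.37
eef_pos: [588.2, -26.8, 103.6]
ee_rot: [-0.0, 0.714, 0.7, -0.0]
force: [-0.1, 0.2, -0.3]
grip_width: 0.198
grip_force: 39.2
pos [588.2 -26.8 103.6] close -1.1 j6 -0.22 grip 16.9 39.244717955589294 t 24.4
tilt turn [-0. -0.  0.]
rows [ 0.04 -0.03 -0.8 ] az 0.01
[[288.0, 287.0], [285.0, 241.0], [279.0, 148.0]]
[[356.0, 286.0], [357.0, 239.0], [359.0, 146.0]]
```

View pics/w10.png

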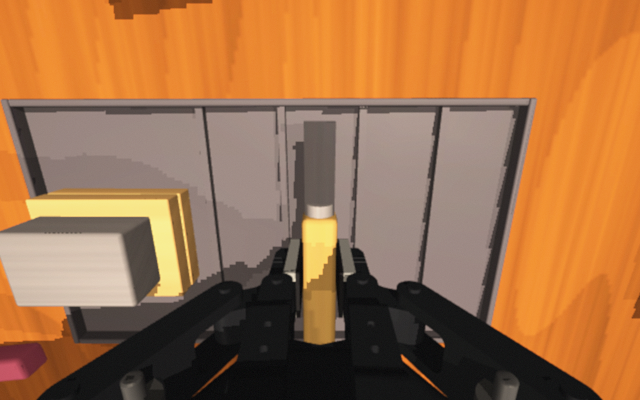

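The file is over lane 2: ridges at columns 280 and 357, file at 320, matching the predicted lines, so the tray pose is right. The pile and block also look square. That was my last allowed picture, so from here I'll check by numbers.

```bash
python3 -m creep '[[[0.04,0,-0.3,0,0,0],[0.04,0,-0.6,0,0,0],[0.04,0,-0.78,0,0,0],[0.04,0,-0.82,0,0,0],[0.04,0,-0.82,0,0,0]]]'
python3 -m creep '[[[0,0,0,0,0,0],[0,0,0,0,0,0],[0,0,0,0,0,0],[0,0,0.8,0,0,0],[0,0,1.8,0,0,0],[0,0,2.8,0,0,0],[0,0,3.5,0,0,0],[0,0,3.5,0,0,0],[0,0,3.5,0,0,0]]]' 30
python3 d.py 625.5 244.7 160 -30.9
```

```text
time_s: 24.83
eef_pos: [589.1, -26.7, 83.2]
ee_rot: [-0.0, 0.714, 0.7, -0.0]
force: [-3.1, -0.6, 5.9]
grip_width: 0.193
grip_force: 39.9
time_s: 25.58
eef_pos: [589.2, -26.8, 170.7]
ee_rot: [0.001, 0.714, 0.7, 0.0]
force: [-0.8, -0.4, 0.2]
grip_width: 0.352
grip_force: 0.0
pos [589.2 -26.8 170.7] close -1.1 j6 -0.22 grip 30.0 0.0 t 25.6
tilt turn [0.   0.01 0.  ]
rows [ 1.45 10.86 -0.43] az -5.95
```

```bash
python3 -m creep '[[[0.2,1,0,0,0,-0.8],[0.4,2.2,0,0,0,-2],[0.6,3.5,0,0,0,-3.3],[0.8,4.8,0,0,0,-4.6],[1,6.1,0,0,0,-6],[1.2,7.4,0,0,0,-6],[1.45,8.7,0,0,0,-6],[1.45,10,0,0,0,-6],[1.45,10.85,0,0,0,-6],[1.45,10.85,-0.4,0,0,-6],[1.45,10.85,-0.4,0,0,-6],[1.45,10.85,-0.4,0,0,-6]]]' 45
cat > ck.py <<'E'
from h import *
t=ctrl.capture("top");g=cv2.cvtColor(t["image"],cv2.COLOR_RGB2LAB).astype(float)
def dark(c,thr,box,z):   # components darker than thr inside a world box
    L=cv2.cvtColor(c["image"],cv2.COLOR_RGB2LAB)[:,:,0];p=proj(c,np.array([[box[0],box[1],z],[box[0],box[3],z],[box[2],box[1],z],[box[2],box[3],z]],float))
    m=np.zeros(L.shape,np.uint8);cv2.fillConvexPoly(m,cv2.convexHull(p.astype(np.int32)),255);m[L>thr]=0
    n,l,st,_=cv2.connectedComponentsWithStats(m)
    for i in range(1,n):
        if st[i,4]>60:print(thr,st[i],rect(c,(l==i).astype(np.uint8)*255,z))
E
python3 - <<'E'
from ck import *
print("knife");dark(t,105,(370,140,490,320),18)
print("scraper top");dark(t,95,(560,160,700,320),18)
w=ctrl.capture("wrist")
for s in((615,227),(610,218),(618,232)):
    q=proj(w,np.array([*s,18.])).astype(int);print("scr w",q,w["image"][q[1],q[0]],rect(w,flood(w,q,22),18))
print("file",rect(t,flood(t,proj(t,np.array([587,-48,21.])).astype(int),25),21))
E
python3 d.py 625.5 244.7 81 -30.9
```

```text
time_s: 26.58
eef_pos: [624.9, 243.7, 158.4]
ee_rot: [-0.0, 0.871, 0.491, -0.002]
force: [0.1, 0.2, 0.5]
grip_width: 0.531
grip_force: 0.0
knife
105 [181 203   6  45 172] [432.  283.2 121.6  13.8   0.9]
105 [193 221  31  12 164] [426.8 216.   84.7  17.5 -76.7]
scraper top
95 [180 128  21  19 282] [677.4 269.2  55.8  50.7 -89.8]
95 [193 151  26  18 137] [614.  227.4  80.6  14.9  60.3]
scr w [319 237] [20 19 20] [620.  238.1  82.2  16.6  58.6]
scr w [320 249] [22 21 20] [620.  238.1  82.2  16.6  58.6]
scr w [319 230] [21 20 18] [620.  238.1  82.2  16.6  58.6]
file [589.2 -44.2  83.7  14.  -89.9]
pos [625.5 243.2 160. ] close -31.2 j6 0.74 grip 45.3 0.0 t 26.7
tilt turn [ 0.   -0.01  0.  ]
rows [-0.    0.06 -3.16] az 0.06
```

Run:
```python
from ck import *
w=ctrl.capture("wrist")
for n,c in(("w",w),("t",t)):
    q=proj(c,np.array([613.,225,18])).astype(int);m=flood(c,q,22);ys,xs=np.nonzero(m);print(n,q,xs.min(),xs.max(),ys.min(),ys.max())
    d=np.array([.51,.86])
    for k in range(-60,110,8):
        X=np.array([615,227.5])+d*k;p=proj(c,np.array([*X,15.]));p=p.round().astype(int);print(k,p,c["image"][p[1],p[0]] if 0<=p[1]<400 else None,end=' ')
    print()
```

```text
w [318 240] 306 328 171 270
-60 [320 299] [128  66  24] -52 [320 291] [133  69  27] -44 [319 283] [137  71  28] -36 [319 275] [219 119  43] -28 [319 266] [24 23 20] -20 [319 258] [22 20 20] -12 [319 249] [19 17 17] -4 [319 240] [22 21 21] 4 [319 231] [19 18 17] 12 [319 221] [20 20 19] 20 [319 212] [22 22 22] 28 [319 202] [23 23 22] 36 [318 192] [24 21 20] 44 [318 182] [22 20 20] 52 [318 171] [163 145 131] 60 [318 161] [207 188 171] 68 [318 150] [208 189 174] 76 [318 139] [213 194 177] 84 [318 127] [216 199 183] 92 [318 116] [222 205 187] 100 [317 104] [218 118  43] 108 [317  92] [224 123  43] 
t [205 159] 178 218 105 186
-60 [223 170] [170 109  63] -52 [221 169] [198 133  80] -44 [218 167] [132  83  51] -36 [216 166] [83 55 43] -28 [213 164] [85 68 60] -20 [211 163] [84 68 61] -12 [209 162] [87 71 62] -4 [206 160] [86 73 63] 4 [204 159] [87 71 65] 12 [201 157] [93 77 71] 20 [199 156] [92 75 70] 28 [196 154] [91 77 69] 36 [194 153] [95 79 69] 44 [191 151] [102  83  69] 52 [189 150] [104  85  70] 60 [187 148] [105  87  71] 68 [184 147] [105  88  71] 76 [182 146] [105  87  71] 84 [179 144] [163 145 122] 92 [177 143] [200 181 159] 100 [174 141] [201 181 159] 108 [172 140] [202 183 160]
```

The earlier top reading was blocked by the arm. The wrist view puts the scraper about 8 mm further along its axis than my estimate, so I'll grip there.

```bash
python3 -m creep '[[[0.12,0.27,-1.2,0,0,0.06],[0.12,0.27,-2.2,0,0,0.06],[0.12,0.27,-2.9,0,0,0.06],[0.12,0.27,-3.13,0,0,0.06],[0.12,0.27,-3.13,0,0,0.06],[0.12,0.27,-3.13,0,0,0.06]]]'
python3 -m creep '[[[0,0,0,0,0,0],[0,0,0,0,0,0],[0,0,0,0,0,0],[0,0,0,0,0,0],[0,0,0,0,0,0]]]' 8 40
python3 -m creep '[[[0,0,0.5,0,0,0],[0,0,1.3,0,0,0],[0,0,2.1,0,0,0],[0,0,2.9,0,0,0],[0,0,3.7,0,0,0],[0,0,3.7,0,0,0]]]'
python3 d.py 679.2 -29.3 85 -1.1
```

```text
time_s: 27.28
eef_pos: [628.9, 251.0, 83.3]
ee_rot: [0.0, 0.87, 0.493, 0.001]
force: [0.5, 0.3, 0.7]
grip_width: 0.53
grip_force: 0.0
time_s: 27.7
eef_pos: [629.0, 251.3, 83.8]
ee_rot: [0.0, 0.87, 0.494, 0.001]
force: [-0.6, -2.1, 6.7]
grip_width: 0.194
grip_force: 40.4
time_s: 28.2
eef_pos: [629.6, 251.6, 180.1]
ee_rot: [0.001, 0.87, 0.494, 0.004]
force: [0.2, 0.6, 0.9]
grip_width: 0.196
grip_force: 39.6
pos [629.6 251.6 180.1] close -30.8 j6 0.75 grip 16.8 39.64378237724304 t 28.2
tilt turn [-0.02  0.09  0.  ]
rows [  1.99 -11.24  -3.8 ] az 5.94
```

```bash
python3 -m creep '[[[0.2,-0.8,0,0,0,0.8],[0.4,-2,0,0,0,2],[0.7,-3.3,0,0,0,3.3],[1,-4.6,0,0,0,4.6],[1.3,-5.9,0,0,0,5.9],[1.6,-7.2,0,0,0,5.9],[1.99,-8.5,0,0,0,5.9],[1.99,-9.8,0,0,0,5.9],[1.99,-10.8,0,0,0,5.9],[1.99,-11.2,0,0,0,5.9],[1.99,-11.2,-0.6,0,0,5.9],[1.99,-11.2,-1.5,0,0,5.9],[1.99,-11.2,-2.4,0,0,5.9],[1.99,-11.2,-2.9,0,0,5.9],[1.99,-11.2,-2.9,0,0,5.9],[1.99,-11.2,-2.9,0,0,5.9]]]'
python3 d.py 679.2 -29.3 87 -1.1
python3 - <<'E'
from h import *
w=ctrl.capture("wrist")
for r in (130,140,150,160,170,185,200): print(r,"".join("%4d"%v for v in cv2.cvtColor(w["image"],cv2.COLOR_RGB2GRAY)[r,260:390:3]))
for r in (657,701): print(proj(w,np.array([[r,-10,3.],[r,40,3.],[r,45,3]])).round().tolist())
E
```

```text
time_s: 29.53
eef_pos: [678.1, -28.3, 102.2]
ee_rot: [-0.0, 0.715, 0.699, -0.0]
force: [0.4, -1.0, -0.1]
grip_width: 0.191
grip_force: 39.6
pos [678.1 -28.3 102.2] close -1.3 j6 -0.19 grip 16.3 39.64395582675934 t 29.5
tilt turn [-0.   -0.01  0.  ]
rows [ 0.04 -0.04 -0.61] az 0.04
130  145 141 134 133 134  72 135 162 222 222 223 224 225 223 224 224 225 225 226 226 227 227 227 226 227 227 227 227 227 228 228 229 197  69 154 148 157 159 158 154 154 154 150 149
140  146 146 145 133 134 132 106 121 218 217 217 218 218 219 219 219 218 218 219 219 219 219 220 221 220 221 220 220 221 220 221 221 154  81 154 141 158 158 157 154 153 153 149 148
150  145 146 148 134 133 134  74  73 215 214 215 215 216 216 214 217 216 217 217 217 217 216 217 217 217 218 217 218 218 217 217 219 121  92 149 128 157 161 157 155 153 153 147 150
160  145 145 145 132 132 133  71  69 218 219 218 218 219 218 219 218 219 219 219 219 219 219 221 219 220 220 220 220 220 220 220 221  94 113 149 149 158 161 158 155 154 152 146 150
170  144 144 146 139 130 133  71  65 215 212 214 213 213 213 213 213 213 213 214 213 215 214 213 213 214 215 213 214 215 216 216 216  65 130 149 140 157 160 156 155 154 151 145 150
185  145 144 143 146 144 145 133  81 187 216 217 216 216 216 216 214 240 242 228 216 233 234 237 238 217 215 215 215 216 215 216 216  50 140 150 158 159 161 158 155 153 146 146 148
200  145 145 145 144 145 144 130 140 145 115 133 132 131 109  69  65 199 219 216 217 211 213 211 213 144 145 144 144 145 144 129  67  43 149 144 157 160 162 158 154 152 143 145 153
[[284.0, 211.0], [279.0, 127.0], [278.0, 118.0]]
[[356.0, 209.0], [357.0, 125.0], [357.0, 116.0]]
```

Run:
```python
from h import *
w=ctrl.capture("wrist");g=cv2.cvtColor(w["image"],cv2.COLOR_RGB2GRAY)
print(ray(w,[(277,150),(277,170)],8).round(1).tolist(),ray(w,[(360,150),(358.5,170)],11).round(1).tolist(),ray(w,[(283,150),(356,150)],25).round(1).tolist())
for r in(150,170):print(g[r,262:290],g[r,350:375])
```

```text
[[656.5, 27.3, 8.0], [655.7, 16.0, 8.0]] [[702.7, 26.6, 11.0], [702.0, 15.4, 11.0]] [[662.0, 29.3, 25.0], [698.7, 28.4, 25.0]]
[146 146 146 146 147 141 135 134 134 133 134 133 134 131 109  72  67  70
  69  72 137 200 215 215 214 214 214 214] [218 218 217 219 220 191 107  73 118 145 155 151 151 144 147 159 159 157
 160 160 160 160 159 158 157]
[145 146 145 146 145 144 139 131 134 133 131 132 132 131 106  72 102 132
 108  68  74 160 215 215 215 214 214 213] [216 216 216 217 201 137  61  93 137 154 150 150 150 136 144 158 159 157
 160 161 162 160 159 158 156]
```

```bash
python3 -m creep '[[[-0.04,0,-0.2,0,0,0.04],[-0.04,0,-0.4,0,0,0.04],[-0.04,0,-0.55,0,0,0.04],[-0.04,0,-0.62,0,0,0.04],[-0.04,0,-0.62,0,0,0.04],[-0.04,0,-0.62,0,0,0.04]]]'
python3 d.py 679.2 -29.3 87 -1.1
```

```text
time_s: 30.13
eef_pos: [677.1, -28.7, 86.8]
ee_rot: [-0.0, 0.714, 0.7, -0.0]
force: [-1.5, -0.1, 2.1]
grip_width: 0.195
grip_force: 40.0
pos [677.1 -28.7  86.8] close -1.1 j6 -0.2 grip 16.7 39.97939467430115 t 30.1
tilt turn [-0. -0.  0.]
rows [ 0.08 -0.02  0.01] az 0.01
```

```bash
python3 -m creep '[[[0.03,0,-0.02,0,0,0],[0.03,0,-0.02,0,0,0]]]'
python3 -m creep '[[[0,0,0,0,0,0],[0,0,0,0,0,0],[0,0,0,0,0,0],[0,0,0.8,0,0,0],[0,0,1.8,0,0,0],[0,0,2.8,0,0,0],[0,0,3.5,0,0,0],[0,0,3.5,0,0,0]]]' 28
python3 d.py 421.3 235.7 160 14
```

```text
time_s: 30.3
eef_pos: [678.0, -28.8, 86.8]
ee_rot: [0.0, 0.714, 0.7, -0.0]
force: [-3.3, -0.3, 6.7]
grip_width: 0.195
grip_force: 40.4
time_s: 30.97
eef_pos: [679.1, -29.0, 177.9]
ee_rot: [0.003, 0.714, 0.7, 0.002]
force: [0.6, -0.3, 0.7]
grip_width: 0.324
grip_force: 0.0
pos [679.1 -29.  177.9] close -1.1 j6 -0.19 grip 27.6 0.0 t 31.0
tilt turn [0.02 0.08 0.  ]
rows [-10.31  10.59  -0.72] az 3.03
```

```bash
python3 -m creep '[[[-0.7,0.7,0,0,0,0.5],[-1.6,1.6,0,0,0,1],[-2.6,2.6,0,0,0,2],[-3.6,3.6,0,0,0,3],[-4.6,4.6,0,0,0,3],[-5.6,5.6,0,0,0,3],[-6.6,6.6,0,0,0,3],[-7.6,7.6,0,0,0,3],[-8.6,8.6,0,0,0,3],[-9.6,9.6,0,0,0,3],[-10.3,10.4,0,0,0,3],[-10.3,10.6,-0.3,0,0,3],[-10.3,10.6,-0.6,0,0,3],[-10.3,10.6,-0.6,0,0,3],[-10.3,10.6,-0.6,0,0,3]]]' 45
python3 - <<'E'
from ck import *
w=ctrl.capture("wrist")
m=((w["image"].max(2)<150)&(cv2.cvtColor(w["image"],cv2.COLOR_RGB2HSV)[:,:,1]>90)).astype(np.uint8)
q=proj(w,np.array([426.,216,18])).astype(int);print(q,w["image"][q[1],q[0]])
for tol in(18,26):
    m=flood(w,q,tol);ys,xs=np.nonzero(m);print(rect(w,m,18),xs.min(),xs.max(),ys.min(),ys.max())
print([w["image"][r,q[0]].tolist() for r in range(110,300,12)])
print("scraper",rect(t,flood(t,proj(t,np.array([678,-52,21.])).astype(int),25),21));print("file",rect(t,flood(t,proj(t,np.array([588,-48,21.])).astype(int),25),21))
print("scr blade",rect(t,flood(t,proj(t,np.array([678,25,12.])).astype(int),25),10))
print("weight",rect(t,flood(t,proj(t,np.array([468,-22,52.])).astype(int),15),52))
E
python3 d.py 421.3 235.7 79 14
```

```text
time_s: 32.22
eef_pos: [420.8, 235.4, 157.8]
ee_rot: [-0.0, 0.617, 0.787, -0.001]
force: [-0.0, 0.3, -0.1]
grip_width: 0.523
grip_force: 0.0
[318 239] [62 30 14]
[427.9 223.9  76.5  16.2 -75.4] 313 334 183 274
[426.2 227.4  84.2  17.5 -73.2] 313 335 173 274
[[237, 137, 50], [124, 64, 24], [184, 155, 135], [181, 151, 132], [167, 128, 102], [177, 117, 27], [122, 57, 24], [121, 59, 25], [120, 57, 25], [117, 56, 23], [115, 56, 23], [61, 28, 11], [60, 28, 13], [59, 29, 12], [143, 75, 27], [134, 69, 26]]
scraper [673.6 -51.   81.2  19.8 -89.8]
file [589.2 -44.2  83.7  14.  -89.9]
scr blade [679.8  17.   42.3  34.2 -89.8]
weight [ 4.675e+02 -2.490e+01  5.940e+01  4.050e+01  1.000e-01]
pos [421.1 235.5 158.5] close 13.8 j6 0.03 grip 45.0 0.0 t 32.3
tilt turn [ 0. -0.  0.]
rows [ 0.01  0.01 -3.18] az 0.04
```

```bash
python3 -m creep '[[[-0.04,0.16,-1.2,0,0,0],[-0.04,0.16,-2.2,0,0,0],[-0.04,0.16,-2.9,0,0,0],[-0.04,0.16,-3.15,0,0,0],[-0.04,0.16,-3.15,0,0,0],[-0.04,0.16,-3.15,0,0,0]]]'
python3 -m creep '[[[0,0,0,0,0,0],[0,0,0,0,0,0],[0,0,0,0,0,0],[0,0,0,0,0,0],[0,0,0,0,0,0]]]' 8 40
python3 -m creep '[[[0,0,0.5,0,0,0],[0,0,1.3,0,0,0],[0,0,2.1,0,0,0],[0,0,2.9,0,0,0],[0,0,3.7,0,0,0],[0,0,3.7,0,0,0]]]'
python3 d.py 544.2 -26.7 84 -1.1
```

```text
time_s: 32.82
eef_pos: [420.0, 240.1, 80.6]
ee_rot: [0.0, 0.617, 0.787, 0.0]
force: [-0.2, -0.2, 0.1]
grip_width: 0.522
grip_force: 0.0
time_s: 33.23
eef_pos: [420.1, 240.4, 81.1]
ee_rot: [0.001, 0.617, 0.787, 0.001]
force: [-0.8, -0.5, 5.4]
grip_width: 0.196
grip_force: 39.4
time_s: 33.73
eef_pos: [420.7, 240.7, 176.3]
ee_rot: [0.002, 0.616, 0.787, 0.003]
force: [0.4, 0.1, 0.5]
grip_width: 0.193
grip_force: 39.0
pos [420.7 240.7 176.3] close 13.9 j6 0.04 grip 16.5 39.02053356170654 t 33.7
tilt turn [-0.02  0.08  0.  ]
rows [  4.94 -10.7   -3.69] az -3.0
```

```bash
python3 -m creep '[[[0.4,-0.8,0,0,0,-0.5],[0.9,-1.9,0,0,0,-1.3],[1.5,-3.1,0,0,0,-2.2],[2.1,-4.4,0,0,0,-3],[2.7,-5.7,0,0,0,-3],[3.3,-7,0,0,0,-3],[3.9,-8.3,0,0,0,-3],[4.5,-9.5,0,0,0,-3],[4.92,-10.4,0,0,0,-3],[4.92,-10.7,0,0,0,-3],[4.92,-10.7,-0.6,0,0,-3],[4.92,-10.7,-1.5,0,0,-3],[4.92,-10.7,-2.4,0,0,-3],[4.92,-10.7,-2.9,0,0,-3],[4.92,-10.7,-2.9,0,0,-3],[4.92,-10.7,-2.9,0,0,-3]]]'
python3 d.py 544.2 -26.7 84 -1.1
python3 - <<'E'
from h import *
w=ctrl.capture("wrist")
for z,x in((40,544.),):
    q=proj(w,np.array([543.5,-15,z])).round().astype(int);m=flood(w,q,25);ys,xs=np.nonzero(m);print(q,w["image"][q[1],q[0]],xs.min(),xs.max(),ys.min(),ys.max())
print([w["image"][r,320].tolist() for r in range(100,300,12)])
E
```

```text
time_s: 35.07
eef_pos: [542.0, -26.8, 99.7]
ee_rot: [-0.001, 0.714, 0.7, -0.0]
force: [0.7, -0.6, -0.7]
grip_width: 0.191
grip_force: 39.0
pos [542.  -26.8  99.7] close -1.1 j6 -0.25 grip 16.3 39.002196192741394 t 35.1
tilt turn [-0.   -0.01  0.  ]
rows [ 0.09  0.   -0.63] az 0.0
[322 249] [124  60  26] 302 336 216 284
[[161, 142, 134], [172, 154, 146], [161, 142, 134], [223, 201, 185], [229, 212, 195], [230, 213, 197], [229, 213, 196], [228, 212, 195], [201, 174, 147], [249, 215, 52], [102, 49, 23], [139, 69, 30], [125, 60, 27], [138, 67, 30], [136, 66, 30], [68, 33, 14], [82, 39, 18]]
```

```bash
python3 -m creep '[[[0.09,0,-0.2,0,0,0],[0.09,0,-0.4,0,0,0],[0.09,0,-0.58,0,0,0],[0.09,0,-0.65,0,0,0],[0.09,0,-0.65,0,0,0],[0.09,0,-0.65,0,0,0]]]'
python3 -m creep '[[[0,0,0,0,0,0],[0,0,0,0,0,0],[0,0,0,0,0,0],[0,0,0.8,0,0,0],[0,0,1.8,0,0,0],[0,0,2.8,0,0,0],[0,0,4,0,0,0],[0,0,4.5,0,0,0]]]' 28
python3 -m creep '[[[0,1.5,0,0,0,0],[0,3,0,0,0,0],[-1,4.5,0,0,0,0],[-2,6,0,0,0,0],[-3,7.5,0,0,0,0],[-4,9,0,0,0,0],[-4,10,0,0,0,0],[-4,10,0,0,0,0],[-4,10,0,0,0,0],[-4,10,0,0,0,0],[-4,10,0,0,0,0],[-4,10,0,0,0,0]]]'
python3 - <<'E'
from ck import *
for n,X,z,tol in(("knife",(544,-50,21),21,18),("file",(588,-48,21),21,25),("scr",(678,-52,21),21,18),("scr2",(678,-52,21),21,10),("blade",(679,25,12),10,25),("weight",(468,-22,52),52,15),("off",(517,127,22),22,12),("tray",(634,-30,3),11,18)):
    q=proj(t,np.array(X,float)).round().astype(int);print(n,q,t["image"][q[1],q[0]],rect(t,flood(t,q,tol),z))
print(t["image"].max(2)[115:200:2,284:312].tolist() and "")
for r in range(128,150): print(r,t["image"].sum(2)[r,268:328:2]//3)
E
```

```text
time_s: 35.62
eef_pos: [544.6, -27.2, 84.2]
ee_rot: [0.0, 0.714, 0.7, 0.0]
force: [-3.0, 0.7, 7.6]
grip_width: 0.196
grip_force: 39.9
time_s: 36.28
eef_pos: [545.5, -27.4, 199.6]
ee_rot: [0.002, 0.714, 0.7, 0.001]
force: [1.4, -0.4, 0.0]
grip_width: 0.327
grip_force: 0.0
time_s: 37.28
eef_pos: [445.1, 221.8, 196.0]
ee_rot: [-0.0, 0.715, 0.699, -0.0]
force: [-0.2, -0.4, 0.1]
grip_width: 0.327
grip_force: 0.0
knife [304 185] [139  90  61] [543.1 -45.7  86.3  16.8 -89.9]
file [303 169] [208 187 129] [589.2 -44.2  83.7  14.  -89.9]
scr [305 137] [87 68 61] [680.8 -65.   81.2  22.6 -89.8]
scr2 [305 137] [87 68 61] [680.7 -63.6  78.4  17.  -89.8]
blade [278 137] [196 182 178] [684.1   4.3  45.2  37.  -89.8]
weight [293 212] [200 187 185] [ 4.675e+02 -2.490e+01  5.940e+01  4.050e+01  1.000e-01]
off [240 194] [142  89  58] [516.7 122.6  75.9  48.4   8.6]
tray [297 154] [158 143 141] [560.5 -26.4 288.1 161.2  -1.1]

128 [134 139 148 146 141 143 145 152 148 148 144 141 141 141 137 137 139 140
 135 135 136 135 138 134 134 137 140 139 137 135]
129 [137 140 142 139 135 145 155 159 163 166 151 134
[... 1914 characters left out ...]
144 147 146 147
 147 147 147 147 147 145 146 143 146 142 137 127]
145 [138 127 136 138 138 135 131 129 129 130 134 135 140 140 142 140 138 139
 142 143 144 142 144 144 143 142 142 140 139 122]
146 [136 116 131 133 131 130 131 131 124 132 131 130 125 130 135 129 124 126
 134 135 132 130 131 133 132 134 134 132 137 122]
147 [139 118 141 144 142 143 141 137 127 138 138 135 124 135 140 133 123 123
 132 130 124 123 119 122 128 128 129 129 138 124]
148 [140 116 147 149 150 151 147 147 141 147 146 147 140 142 144 143 141 141
 141 140 137 134 132 132 138 140 138 139 141 125]
149 [142 117 146 149 147 149 148 149 149 149 149 148 148 148 148 147 147 146
 147 144 144 145 144 144 146 144 145 144 136 127]
```

The knife and file are in place and the pile is fine. The scraper has been knocked about 14 mm to the right: its handle centre is at y≈-64 with the butt at the end rim. I'll re-grip it and put it back.

```bash
python3 -m creep '[[[0.7,-0.8,0,0,0,0],[1.7,-1.8,0,0,0,0],[2.7,-2.9,0,0,0,0],[3.7,-4,0,0,0,0],[4.7,-5.1,0,0,0,0],[5.7,-6.2,0,0,0,0],[6.7,-7.3,0,0,0,0],[7.7,-8.4,0,0,0,0],[8.7,-9.5,0,0,0,0],[9.44,-10.4,0,0,0,0],[9.44,-10.5,-1,0,0,0],[9.44,-10.5,-1.6,0,0,0],[9.44,-10.5,-1.6,0,0,0],[9.44,-10.5,-1.6,0,0,0]]]' 40
python3 - <<'E'
from h import *
w=ctrl.capture("wrist");g=cv2.cvtColor(w["image"],cv2.COLOR_RGB2GRAY)
q=proj(w,np.array([681.,-60,21])).round().astype(int);print(q,w["image"][q[1],q[0]])
for tol in(15,25):
    m=flood(w,q,tol);ys,xs=np.nonzero(m);print(rect(w,m,21),xs.min(),xs.max(),ys.min(),ys.max())
q=proj(w,np.array([682.,5,12])).round().astype(int);print(q,w["image"][q[1],q[0]],rect(w,flood(w,q,30),12))
E
python3 d.py 681 -42 87 -1.1
```

```text
time_s: 38.5
eef_pos: [680.4, -40.4, 155.7]
ee_rot: [-0.001, 0.714, 0.7, -0.0]
force: [0.3, -0.3, 1.6]
grip_width: 0.467
grip_force: 0.0
[321 242] [24 22 25]
[683.6 -56.6  83.1  18.4  89.8] 311 336 185 285
[685.8 -57.   83.6  37.1  78.8] 295 342 185 285
[320 155] [233 219 202] [682.9   6.   45.6  35.7 -88.4]
pos [680.8 -40.1 157. ] close -1.2 j6 -0.21 grip 40.1 0.0 t 38.5
tilt turn [0.   0.01 0.  ]
rows [ 0.01 -0.08 -2.8 ] az 0.01
```

```bash
python3 -m creep '[[[0.06,-0.05,-1.2,0,0,0],[0.06,-0.05,-2.2,0,0,0],[0.06,-0.05,-2.7,0,0,0],[0.06,-0.05,-2.82,0,0,0],[0.06,-0.05,-2.82,0,0,0],[0.06,-0.05,-2.82,0,0,0]]]'
python3 -m creep '[[[0,0,0,0,0,0],[0,0,0,0,0,0],[0,0,0,0,0,0],[0,0,0,0,0,0],[0,0,0,0,0,0]]]' 8 40
python3 -m creep '[[[0,0,0.4,0,0,0],[0,0,0.8,0,0,0],[0,0,0.8,0,0,0],[0,0,0.8,0,0,0]]]'
python3 d.py 678.3 -26.5 87 -1.1
```

```text
time_s: 39.05
eef_pos: [682.9, -41.1, 87.6]
ee_rot: [0.001, 0.714, 0.7, 0.001]
force: [-0.7, 0.5, -0.3]
grip_width: 0.467
grip_force: 0.0
time_s: 39.47
eef_pos: [682.7, -41.0, 87.4]
ee_rot: [0.001, 0.714, 0.7, 0.001]
force: [-0.9, -0.4, 6.8]
grip_width: 0.193
grip_force: 39.3
time_s: 39.8
eef_pos: [682.4, -41.1, 106.8]
ee_rot: [0.001, 0.714, 0.7, 0.0]
force: [-0.2, -0.1, -0.2]
grip_width: 0.193
grip_force: 39.3
pos [682.4 -41.1 106.8] close -1.1 j6 -0.21 grip 16.5 39.28509771823883 t 39.8
tilt turn [0.   0.02 0.  ]
rows [-0.17  0.58 -0.79] az 0.01
```

```bash
python3 -m creep '[[[-0.15,0.3,0,0,0,0],[-0.15,0.58,0,0,0,0],[-0.15,0.58,0,0,0,0],[-0.15,0.58,-0.3,0,0,0],[-0.15,0.58,-0.6,0,0,0],[-0.15,0.58,-0.76,0,0,0],[-0.15,0.58,-0.78,0,0,0],[-0.15,0.58,-0.78,0,0,0]]]'
python3 -m creep '[[[0,0,0,0,0,0],[0,0,0,0,0,0],[0,0,0,0,0,0],[0,0,0.8,0,0,0],[0,0,1.8,0,0,0],[0,0,2.8,0,0,0],[0,0,4,0,0,0],[0,0,4.5,0,0,0]]]' 28
python3 -m creep '[[[-0.8,0.8,0,0,0,0],[-1.8,1.8,0,0,0,0],[-2.8,2.8,0,0,0,0],[-3.8,3.8,0,0,0,0],[-4.8,4.8,0,0,0,0],[-5.8,5.8,0,0,0,0],[-6.8,6.8,0,0,0,0],[-7.8,7.8,0,0,0,0],[-8.8,8.8,0,0,0,0],[-9.4,9.8,0,0,0,0],[-9.4,9.8,0,0,0,0],[-9.4,9.8,0,0,0,0]]]'
cat > fin.py <<'E'
from ck import *
for n,X,z,tol in(("knife",(544,-50,21),21,18),("file",(588,-48,21),21,25),("scr",(678,-50,21),21,10),("blade",(679,18,12),10,25),("weight",(468,-22,52),52,15),("off",(517,127,22),22,12)):
    q=proj(t,np.array(X,float)).round().astype(int);print(n,q,t["image"][q[1],q[0]],rect(t,flood(t,q,tol),z))
E
python3 fin.py
```

```text
time_s: 40.47
eef_pos: [678.4, -26.5, 87.0]
ee_rot: [-0.0, 0.714, 0.7, 0.0]
force: [-5.1, 1.2, 12.2]
grip_width: 0.195
grip_force: 41.8
time_s: 41.13
eef_pos: [679.2, -26.7, 202.3]
ee_rot: [0.002, 0.714, 0.7, 0.001]
force: [0.0, 0.4, 0.8]
grip_width: 0.327
grip_force: 0.0
time_s: 42.13
eef_pos: [442.7, 219.3, 198.2]
ee_rot: [-0.0, 0.713, 0.701, -0.0]
force: [0.3, 0.6, 0.3]
grip_width: 0.332
grip_force: 0.0
knife [304 185] [139  91  59] [543.1 -45.7  86.3  16.8 -89.9]
file [303 169] [208 185 127] [589.2 -44.2  83.7  14.  -89.9]
scr [304 137] [88 68 61] [673.6 -49.6  78.4  14.1 -89.8]
blade [280 137] [205 192 187] [679.8  18.4  45.2  34.2 -89.8]
weight [293 212] [200 186 184] [ 4.675e+02 -2.490e+01  5.940e+01  4.050e+01  1.000e-01]
off [240 194] [139  85  52] [516.3 122.3  74.   47.9   9.2]
```

Run:
```python
from ck import *
L=cv2.cvtColor(t["image"],cv2.COLOR_RGB2GRAY).astype(float)
def edges(col,r0,r1,thr,dark):
    p=L[r0:r1,col-1:col+2].mean(1);s=(p<thr) if dark else (p>thr);i=np.nonzero(s)[0];a,b=i[0],i[-1]
    f=lambda k:r0+k+(thr-p[k])/(p[k+1]-p[k]);return f(a-1),f(b)
for n,cols,z,dark,thr in(("handle",(292,298,304,310,316),14,True,105),("blade",(276,280,284),9,False,170)):
    for c in cols:
        a,b=edges(c,126,150,thr,dark);print(n,c,round(a,1),round(b,1),ray(t,[(c,(a+b)/2)],z)[0].round(1),round((b-a)/L.shape[0]*0+ (b-a)*2.7,1))
```

```text
handle 292 134.3 141.8 [676.1 -15.6  14. ] 20.2
handle 298 134.4 141.8 [676.1 -32.5  14. ] 20.0
handle 304 134.7 142.3 [675.1 -49.4  14. ] 20.6
handle 310 134.7 142.6 [674.6 -66.3  14. ] 21.5
handle 316 134.8 142.7 [674.5 -83.2  14. ] 21.2
blade 276 130.9 143.2 [679.8  29.8   9. ] 33.3
blade 280 131.1 143.2 [679.5  18.5   9. ] 32.7
blade 284 135.0 139.3 [679.6   7.2   9. ] 11.7
```

```bash
python3 -c "
from rig import ctrl
print(ctrl.finish_job())"
```

```text
the job is handed in; nothing more can be done
None
```

I handed the job in at about 42 s; no verdict came back, but my last camera measurements fit the limits: scrap on the bench clear of the tray, both blanks piled in the bay with the block on top, knife, file and scraper in lanes 1, 2 and 4 (scraper re-laid after being knocked), lane 3 empty because I saw no brush.

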